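# Repack the games caddy on the pool table

### The arm

A 6-joint arm with a two-finger parallel gripper is mounted at the origin on the work surface. World frame = base frame: x ahead of the robot, y to its left, z up, the work surface at z = 0. Lengths are in m, angles in rad, forces in N, time in s.
With the tool pointing down it reaches from about 0.3 to 0.95 m from the base axis. Payload 3.1 kg.
Tool frame: the origin (TCP) lies midway between the tips of the shut fingers; the grasp point (between the pads) lies 19 mm behind it; z points along the fingers, y is the line along which they close (so a half turn about z gives the same grasp; the last joint's range is limited). The gripper opens to 85 mm and grips with 20 to 120 N. Pads are 22 mm wide; open, the fingers measure 114 mm over their backs; the gripper's body (76 mm by 85 mm) begins 54 mm behind the grasp point. The pads swing forward as they close: fully open they stand 13 mm farther back than shut.
Start: joints at [-0.07, 0.308, 1.634, -0, 1.2, -0.07], TCP at [0.625, -0, 0.193] pointing down, gripper open.
Joint ranges: [-3.06, 3.06], [-0.79, 1.96], [0.05, 2.63], [-1.19, 4.34], [0.05, 2.64], [-2.94, 2.94]. Speed limits (rad/s): [2.79, 2.79, 3.14, 3.14, 3.14, 3.14].

### API

Orientations are given as [roll, pitch, yaw] about the fixed x, y, z axes, in that order (R = Rz(yaw) Ry(pitch) Rx(roll)).
In Python, from plant import arm gives the robot as it stands. The module is installed in compiled form; this text tells all that it offers.
- The arm moves only by the tool send_rows, never from a script. Its argument "plan" is a list of rows, each an object of numbers: "wx", "wy", "wz": the turn, a rotation vector about the tool's x, y, z in degrees; "dx", "dy", "dz": the shift along the tool's x, y, z in m; "hand": the opening in per cent of the stroke, from 0 (shut) to 100 (fully open). A call has 1 to 10 rows; each row shifts and turns the commanded pose from where the row before left it, along the tool's axes as they then stand; what a row does not reach is not made up. A row lasts 1/12 s, in which the tool goes at most 41.7 mm and 7.16 degrees, less where a joint would pass 70% of its speed; a pose out of reach is approached as far as the arm can. A call with a gripper value outside its range is refused whole. The fingers move at their own pace and stop on an object; "newtons" is the grip in N (left out, the last holds). Time passes only in rows, so rows that do not move let the fingers close. It gives the time, the measured TCP pose, the force, the opening and the grip force at its end, in the units of the state.
- arm.get_obs(): the state, without advancing time (a new reading comes with each control period).
- arm.read_camera(name): name is "scene" or "side" or "wrist"; returns a dict with "image" (420x560x3 uint8, red, green, blue), "fx", "fy", "cx", "cy" (pixels), "cam_to_world" (4x4, takes a point from camera to world coordinates); the wrist camera has in their place "mount" (4x4, takes a point from camera to tool coordinates, whose origin is the TCP and whose axes are the flange's). Camera axes: x right, y down, z forward; pixel columns grow to the right and rows downward; lengths in m; the calibration is good to about 2 mm. A picture is of the moment at which its call begins: read the wrist's pose just before it. There is no depth.
- arm.hand_in(): hands the job in; it is judged then, once.
The state is a dict: "t": time; "joint_pos": joint angles; "joint_vel": joint speeds; "tau": joint torques, N m; "ee_pos": TCP position; "orientation": TCP orientation; "force": force on the tool from outside, world axes, zero at the start; "wrist_torque": the same for the moment, N m; "grip_width": opening from 0.0 (shut) to 1.0 (fully open); "grasp_force": force on a finger pad.
Only numpy, scipy, OpenCV 4.12 (cv2) and the standard library are available. Lean on these libraries where they do the work, as an engineer would, in place of code of your own. Each camera call takes 0.05 s, during which the arm holds its last target. There are 200 camera calls.

### The job

Repack the wooden games caddy: drop the three holed rings into its brass tube so they lie flat in one column, red at the bottom, white next, blue on top, and set the blue chalk cube upright in the black square cup. The solid red counter and the green chalk do not belong to this set: leave them, the mug and the remote control where they are.

Things in the scene. Friction and masses are not known exactly. Their poses are not given: they have to be found in the camera images.
- red_ring: Red flat ring, 40 mm across, 10 mm thick, with a 16 mm hole through its middle (the hole tells it from the solid red counter). Loose, 15 to 35 g; starts lying flat on the cloth (z = 0). Origin: centre of its underside, z up.
- white_ring: White flat ring, 40 mm across, 10 mm thick, 16 mm hole. Loose, 15 to 35 g; starts lying flat on the cloth (z = 0). Origin: centre of its underside, z up.
- blue_ring: Blue flat ring, 40 mm across, 10 mm thick, 16 mm hole. Loose, 15 to 35 g; starts lying flat on the cloth (z = 0). Origin: centre of its underside, z up.
- blue_chalk: Blue cue-chalk cube, 22 mm on a side, round dark-blue spot on its top. Its x and y axes are square to its side faces. Loose, 15 to 35 g; starts lying flat on the cloth (z = 0). Origin: centre of its underside, z up.
- ring_tube: Upright brass tube fixed in the wooden caddy, open on top. 48 mm outside, bore 44 mm; the top 10 mm flares like a funnel to 55 mm outside, 51 mm inside. Floor 4 mm thick, total height 34 mm (three rings fill it to the brim). Origin: centre of its underside, 6 mm above the cloth on the caddy's floor, so the mouth is 40 mm above the cloth. z up.
- chalk_cup: Low black square cup in the caddy, 110 mm centre to centre from the tube, fixed. 52 mm square, 46 mm inside, 13 mm high, floor and walls 3 mm. Origin: centre of underside, 6 mm above the cloth; x, y square to its walls. The caddy is a fixed open wooden tray centred between tube and cup, 240 mm long on their line, 120 mm wide, walls 22 mm high, 6 mm thick.
- red_counter: Look-alike, to be left: solid red disc without a hole, 40 mm across, 10 mm thick, loose on the cloth. Origin: centre of its underside.
- green_chalk: Look-alike, to be left: green cue-chalk cube, 22 mm on a side, loose on the cloth. Origin: centre of its underside.
- mug: Bystander: white mug, 80 mm across, 90 mm high, with a handle, loose on the cloth beyond the pieces. Origin: centre of its underside.
- remote: Bystander: black remote control, 160 mm long (its x axis) by 45 mm, 18 mm thick, lying on the cloth beyond the pieces. Origin: centre of its underside.
Not all that is in view belongs to the job. Of the things like the blue_ring, leave any that is turquoise; of the rest the smaller one is meant.

How it is judged:
On the way, in this order (a step that is already met when the one before it is completed fails the run):
1. the red ring lies flat on the floor of the tube (horizontal distance between red_ring and ring_tube below 0.006 m and ((angle between red_ring's own z axis and vertical below 0.15 rad and z of red_ring in the frame of ring_tube between 0 and 0.008 m) or (angle between red_ring's own z axis and vertical above 2.99 rad and z of red_ring in the frame of ring_tube between 0.01 and 0.018 m))), for 0.2 s.
2. the white ring lies flat on the red one in the tube (all of step 1 and horizontal distance between white_ring and ring_tube below 0.006 m and ((angle between white_ring's own z axis and vertical below 0.15 rad and z of white_ring in the frame of ring_tube between 0.01 and 0.018 m) or (angle between white_ring's own z axis and vertical above 2.99 rad and z of white_ring in the frame of ring_tube between 0.02 and 0.028 m))), for 0.2 s.
3. the blue ring lies flat on the white one in the tube (all of step 2 and horizontal distance between blue_ring and ring_tube below 0.006 m and ((angle between blue_ring's own z axis and vertical below 0.15 rad and z of blue_ring in the frame of ring_tube between 0.02 and 0.028 m) or (angle between blue_ring's own z axis and vertical above 2.99 rad and z of blue_ring in the frame of ring_tube between 0.03 and 0.038 m))), for 0.2 s.
At the end, for the whole second after the job is handed in: Rings flat (0.15 rad, either face up) in the tube, red on its floor, white on it, blue on top, each within 6 mm of the axis and 4 mm of its height; blue chalk upright on the cup's floor, within 19 mm of its centre; all at rest. Counter, green chalk, mug, remote moved < 15 mm (all of step 3 and horizontal distance between blue_chalk and chalk_cup below 0.019 m and z of blue_chalk in the frame of chalk_cup below 0.007 m and angle between blue_chalk's own z axis and vertical below 0.15 rad and linear speed of each of red_ring, white_ring, blue_ring, blue_chalk below 0.02 m/s); the robot touches nothing.
It fails at once if the solid red counter is moved by more than 15 mm (distance of red_counter from where it was at the start of the episode above 0.015 m).
It fails at once if the green chalk is moved by more than 15 mm (distance of green_chalk from where it was at the start of the episode above 0.015 m).
It fails at once if the mug is moved by more than 15 mm (distance of mug from where it was at the start of the episode above 0.015 m).
It fails at once if the remote control is moved by more than 15 mm (distance of remote from where it was at the start of the episode above 0.015 m).
It also fails if it takes over 102 s, if anything falls off the work surface, if the arm or the gripper's body presses on something with over 40 N, if the wrist force passes 120 N, or if a joint passes its speed limit or range.

## Working session

There is one attempt and no reset: what is moved stays moved. The work goes in short steps, Python scripts to look and compute and a tool call to move; the robot and the scene stay as the last step left them, time stands still between calls to the robot, and variables do not carry over. Pictures are saved under pics/ and viewed, at most 16 in all, crops included, and the job is handed in when it is done.

Besides the shell and the picture viewer there is one more tool, called after "Call:" as name(argument=value, ...), one argument or row to a line, values as JSON. send_rows: Moves the arm, as the interface text tells. Its arguments: {"type":"object","properties":{"plan":{"type":"array"},"newtons":{"type":"number"}},"required":["plan"]}

```bash
mkdir -p pics
cat > h.py <<'E'
import numpy as np,cv2
from plant import arm
def snap(n,f=None):
    o=arm.get_obs();c=arm.read_camera(n)
    if f: cv2.imwrite('pics/'+f,c['image'][:,:,::-1])
    c['obs']=o
    return c
E
python3 - <<'E'
from h import *
a=snap('scene');b=snap('side');w=snap('wrist','w0.png')
cv2.imwrite('pics/s0.png',a['image'][:,:,::-1]);cv2.imwrite('pics/d0.png',b['image'][:,:,::-1])
np.set_printoptions(precision=4,suppress=True)
for c in(a,b):print(c['fx'],c['cx'],c['cy'],c['cam_to_world'])
print(w['mount'],w['fx'],w['obs'])
E
```

```text
414.23763401489606 285.27931907705903 202.6549657071936 [[-0.1171  0.6866 -0.7176  1.2499]
 [ 0.9931  0.0765 -0.0889  0.1101]
 [-0.0062 -0.723  -0.6908  0.7264]
 [ 0.      0.      0.      1.    ]]
489.1861326436448 276.80406479925387 210.60630552590456 [[-0.7532 -0.4351  0.4934  0.0313]
 [-0.6578  0.4971 -0.5658  0.6567]
 [ 0.0009 -0.7507 -0.6607  0.7356]
 [ 0.      0.      0.      1.    ]]
[[ 0.0003 -0.965  -0.2623  0.0666]
 [ 1.      0.0003  0.0002 -0.0005]
 [-0.0001 -0.2623  0.965  -0.1819]
 [ 0.      0.      0.      1.    ]] 378.2259519115804 {'t': 0.1, 'joint_pos': array([-0.0697,  0.3089,  1.6351, -0.    ,  1.1997, -0.0697]), 'joint_vel': array([-0.0016, -0.0034, -0.0038, -0.0005,  0.0031, -0.0002]), 'tau': array([  0.0001, -41.6405, -27.7645,  -0.0001,   0.004 ,   0.    ]), 'ee_pos': array([0.6242, 0.    , 0.1917]), 'orientation': array([-3.1394, -0.0001,  1.5708]), 'force': array([ 0.8477, -0.5403,  0.0816]), 'wrist_torque': array([-0.053 , -0.0108,  0.0276]), 'grasp_force': 0.0, 'grip_width': 0.9986018451147697}
```

View pics/s0.png

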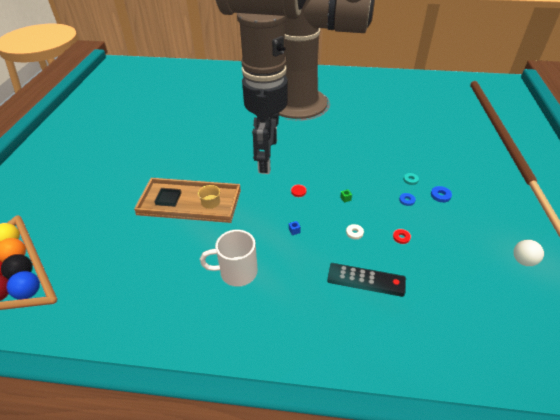

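View pics/d0.png

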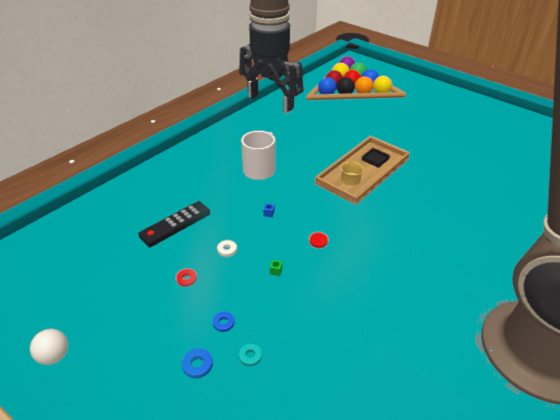

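View pics/w0.png

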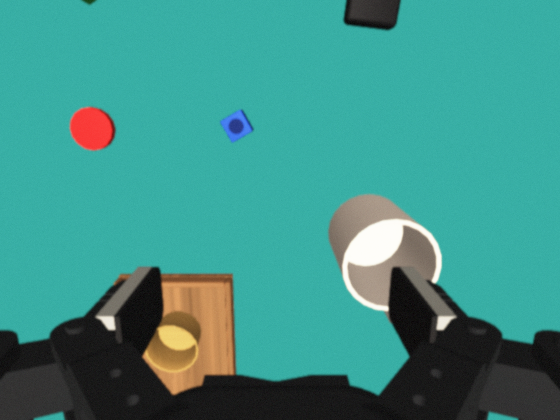

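Scene view: red ring (402,236), white ring (355,231), the smaller blue ring (407,199) next to the larger blue one (441,194) and the turquoise one (411,178). Blue chalk is at (295,228), tube (209,196), cup (168,197), solid counter (299,190) and green chalk (346,196). The side view agrees, and the wrist view shows the chalk rotated at (236,126).

```bash
cat >> h.py <<'E'
from scipy.spatial.transform import Rotation as R
def T(c):
    if 'mount' not in c: return c['cam_to_world']
    m=np.eye(4);m[:3,:3]=R.from_euler('xyz',c['obs']['orientation']).as_matrix();m[:3,3]=c['obs']['ee_pos']
    return m@c['mount']
def ray(c,uv,z):
    M=T(c);uv=np.atleast_2d(np.asarray(uv,float))
    d=np.c_[(uv[:,0]-c['cx'])/c['fx'],(uv[:,1]-c['cy'])/c['fy'],np.ones(len(uv))]@M[:3,:3].T
    return (M[:3,3]+d*((z-M[2,3])/d[:,2])[:,None])[:,:2]
def mask(c,col):
    h=cv2.cvtColor(c['image'],cv2.COLOR_RGB2HSV)
    H,S,V=[h[...,i].astype(int) for i in range(3)]
    return {'red':((H<7)|(H>173))&(S>170)&(V>90),'blue':(H>106)&(H<130)&(S>150)&(V>70),
     'white':(S<60)&(V>140),'green':(H>45)&(H<75)&(S>140),'brass':(H>18)&(H<30)&(S>90),
     'black':(V<50)}[col].astype(np.uint8)
def blobs(c,col,z,amin=40):
    k,_=cv2.findContours(mask(c,col),cv2.RETR_EXTERNAL,cv2.CHAIN_APPROX_NONE);r=[]
    for q in k:
        if cv2.contourArea(q)<amin: continue
        p=ray(c,q[:,0],z).astype(np.float32)*1000
        (x,y),rad=cv2.minEnclosingCircle(p);(bx,by),wh,an=cv2.minAreaRect(p)
        r.append((q[:,0].mean(0).round(),np.round([x,y,2*rad],1),'rect',np.round([bx,by,*wh,an],1)))
    return r
E
python3 - <<'E'
from h import *
for n in('scene','side'):
    c=snap(n);print(n)
    for col,z in(('red',.006),('blue',.006),('white',.006),('green',.011),('brass',.03),('black',.015)):
        for b in blobs(c,col,z):
            if b[1][2]<200 and 200<b[1][0]<1000 and abs(b[1][1])<500: print(col,*b)
c=snap('wrist')
for col,z in(('red',.006),('blue',.020),('brass',.04)):
    for b in blobs(c,col,z):print('w',col,*b)
E
```

```text
scene
red [401. 236.] [583.1 298.8  41.1] rect [582.8 298.1  34.3  39.5  86. ]
red [298. 190.] [450.9  45.7  41.8] rect [450.3  46.   38.9  33.9   6.1]
blue [294. 228.] [583.7  47.9  36.8] rect [583.7  47.9  35.5  23.8   6.4]
blue [407. 199.] [452.4 322.2  41.9] rect [452.4 322.6  34.8  41.7  85.4]
blue [441. 193.] [423.4 410.5  58.1] rect [422.5 410.2  48.7  55.8  53.9]
white [232. 258.] [683.5 -71.  160. ] rect [682.4 -70.4 137.6 137.2  62.5]
white [354. 231.] [580.3 191.2  45.2] rect [580.5 190.   41.1  40.1   6.4]
green [346. 195.] [463.2 168.5  43.6] rect [463.2 168.4  42.4  25.4   1.2]
brass [210. 194.] [ 518.2 -174.9   71.1] rect [ 519.8 -174.8   66.1   55.1    6.3]
black [391. 283.] [725.6 259.2  71.7] rect [726.1 259.6  60.   47.8  83.4]
black [168. 197.] [ 522.8 -280.4   72. ] rect [ 522.2 -280.1   56.5   52.     0.8]
side
red [185. 277.] [582.  297.4  39.6] rect [581.8 297.7  33.7  35.9  41.2]
red [318. 240.] [449.2  44.4  43.3] rect [449.   44.9  34.   42.4  38.2]
blue [203. 363.] [421.2 404.   48.8] rect [416.8 400.1  27.   47.1  37.6]
blue [223. 321.] [451.7 322.3  42.2] rect [451.  322.1  35.9  41.6  45. ]
blue [268. 210.] [591.9  42.5  42.8] rect [591.8  42.5  20.4  41.2  41.5]
white [227. 248.] [578.6 189.4  47.4] rect [577.8 188.9  39.6  46.8  44.7]
green [276. 267.] [462.4 166.1  42.1] rect [462.6 166.   22.4  38.2  30.2]
brass [351. 172.] [ 517.8 -168.4   94.9] rect [ 515.2 -170.1   55.3   94.1   33.6]
black [167. 229.] [707.1 237.5 119.6] rect [711.3 236.4 114.8  51.   83.5]
black [375. 157.] [ 516.1 -280.1   74.8] rect [ 516.2 -280.8   54.3   60.9    0.7]
w red [ 91. 128.] [448.6  46.1  40.5] rect [448.7  46.3  40.4  37.4   0. ]
w blue [236. 125.] [587.4  49.6  28.9] rect [587.6  49.7  22.2  21.   30. ]
w brass [174. 351.] [ 516.3 -170.5   56.5] rect [ 519.5 -171.7   54.8   49.1   65.5]
```

Call:
send_rows(
  plan=[
    {"dx":0.033,"dy":-0.0047,"dz":0.007,"hand":65},
    {"dx":0.033,"dy":-0.0047,"dz":0.007,"hand":65},
    {"dx":0.033,"dy":-0.0047,"dz":0.007,"hand":65},
    {"dx":0.033,"dy":-0.0047,"dz":0.007,"hand":65},
    {"dx":0.033,"dy":-0.0047,"dz":0.007,"hand":65},
    {"dx":0.033,"dy":-0.0047,"dz":0.007,"hand":65},
    {"dx":0.033,"dy":-0.0047,"dz":0.007,"hand":65},
    {"dx":0.033,"dy":-0.0047,"dz":0.007,"hand":65},
    {"dx":0.033,"dy":-0.0047,"dz":0.007,"hand":65},
    {"hand":65},
  ],
)

```text
validation failed for argument at $.pl...
```

Run:
```python
from h import *
c=snap('wrist','w1.png');o=c['obs'];print(o['t'],o['ee_pos'],o['orientation'],o['grip_width'])
for b in blobs(c,'red',.01)+blobs(c,'white',.01):print(*b)
```

```text
0.3 [6.24701530e-01 8.82971084e-06 1.92423931e-01] [-3.14078583e+00 -6.60628818e-05  1.57082194e+00] 0.9941794727087354
[ 91. 128.] [450.3  46.4  40.2] rect [450.2  46.5  40.   37.    0. ]
[444. 321.] [ 808.3 -159.4   23.1] rect [ 808.3 -159.5   18.1   17.1    0. ]
[107. 321.] [ 439.8 -160.    23. ] rect [ 440.1 -159.7   18.1   17.2    0. ]
[389. 251.] [731.6 -79.5 135.6] rect [730.8 -76.1 102.6 129.   36.1]
```

View pics/w1.png

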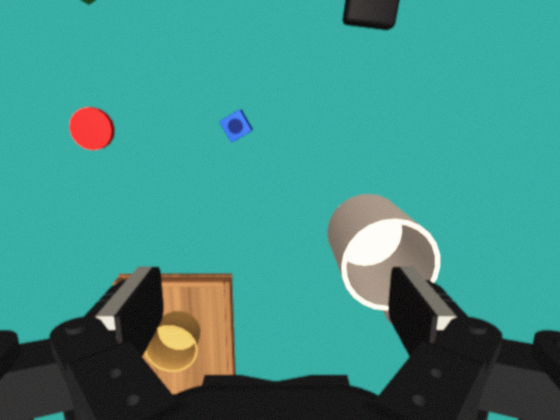

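The move was refused and the arm stayed put, so this picture is the same as the first. Rows may need all seven keys; I'll try one full row.

Call:
send_rows(
  plan=[
    {"wx":0,"wy":0,"wz":0,"dx":0.033,"dy":-0.005,"dz":0.007,"hand":65},
  ],
)

```text
t: 0.43
ee_pos: [0.6224, 0.0283, 0.1875]
orientation: [3.137, 0.004, 1.566]
force: [-0.0, -0.4, 0.6]
grip_width: 0.882
grasp_force: 0.0
```

Call:
send_rows(
  plan=[
    {"wx":0,"wy":0,"wz":0,"dx":0.033,"dy":-0.005,"dz":0.007,"hand":65},
    {"wx":0,"wy":0,"wz":0,"dx":0.033,"dy":-0.005,"dz":0.007,"hand":65},
    {"wx":0,"wy":0,"wz":0,"dx":0.033,"dy":-0.005,"dz":0.007,"hand":65},
    {"wx":0,"wy":0,"wz":0,"dx":0.033,"dy":-0.005,"dz":0.007,"hand":65},
    {"wx":0,"wy":0,"wz":0,"dx":0.033,"dy":-0.005,"dz":0.007,"hand":65},
    {"wx":0,"wy":0,"wz":0,"dx":0.033,"dy":-0.005,"dz":0.007,"hand":65},
    {"wx":0,"wy":0,"wz":0,"dx":0.033,"dy":-0.005,"dz":0.007,"hand":65},
    {"wx":0,"wy":0,"wz":0,"dx":0.033,"dy":-0.003,"dz":0.007,"hand":65},
    {"wx":0,"wy":0,"wz":0,"dx":0,"dy":0,"dz":0,"hand":65},
  ],
)

```text
t: 1.18
ee_pos: [0.5798, 0.3027, 0.1283]
orientation: [-3.139, -0.003, 1.575]
force: [0.3, -0.3, 0.6]
grip_width: 0.645
grasp_force: 0.0
```

Run:
```python
from h import *
c=snap('wrist','w2.png');o=c['obs'];print(o['t'],o['ee_pos'],o['orientation'],o['grip_width'],T(c)[:3,3])
for b in blobs(c,'red',.01)+blobs(c,'white',.01):print(*b)
```

```text
1.1833 [0.57977163 0.30267645 0.12829882] [-3.13949381e+00 -2.57040371e-03  1.57540053e+00] 0.6451056466616305 [0.57936536 0.36877332 0.31037879]
[452. 231.] [726.2 269.9  14.5] rect [726.4 270.   13.7  13.5  50.4]
[277. 195.] [580.1 299.3  38.1] rect [580.3 299.4  37.5  37.4  62.8]
[445. 310.] [729.3 196.8   9.7] rect [7.296e+02 1.968e+02 9.100e+00 8.900e+00 3.000e-01]
[432. 308.] [718.  198.    9.9] rect [718.  197.7   8.8   9.2   6.2]
[171. 304.] [486.1 199.7  17.3] rect [4.864e+02 1.997e+02 1.310e+01 1.370e+01 3.000e-01]
[380. 304.] [673.5 200.8  17.8] rect [670.7 202.5  17.6  10.6  60.2]
[273. 313.] [577.9 192.   43.9] rect [5.774e+02 1.920e+02 3.920e+01 4.370e+01 4.000e-01]
[450. 289.] [731.7 217.2   9.9] rect [7.315e+02 2.172e+02 9.000e+00 8.600e+00 3.000e-01]
[437. 287.] [720.4 218.7  10. ] rect [720.3 218.7   9.1   9.5  46.1]
[425. 285.] [709.1 220.   10. ] rect [7.091e+02 2.199e+02 9.700e+00 8.600e+00 3.000e-01]
```

View pics/w2.png

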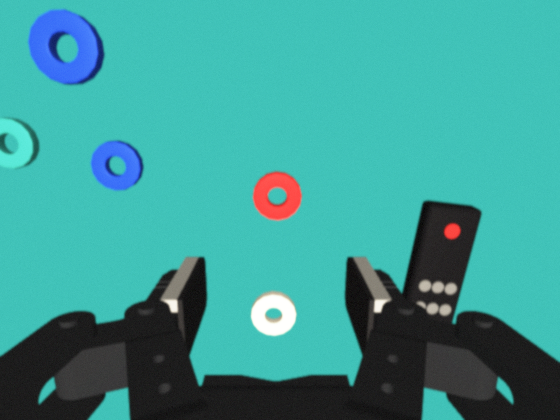

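The red ring is at (277,195), centred between the fingers; the solid counter is not near it.

Call:
send_rows(
  plan=[
    {"wx":0,"wy":0,"wz":0,"dx":-0.003,"dy":0,"dz":0.025,"hand":65},
    {"wx":0,"wy":0,"wz":0,"dx":0,"dy":0,"dz":0.03,"hand":65},
    {"wx":0,"wy":0,"wz":0,"dx":0,"dy":0,"dz":0.03,"hand":65},
    {"wx":0,"wy":0,"wz":0,"dx":0,"dy":0,"dz":0.025,"hand":65},
    {"wx":0,"wy":0,"wz":0,"dx":0,"dy":0,"dz":0.01,"hand":65},
    {"wx":0,"wy":0,"wz":0,"dx":0,"dy":0,"dz":0,"hand":65},
    {"wx":0,"wy":0,"wz":0,"dx":0,"dy":0,"dz":0,"hand":65},
  ],
)

```text
t: 1.82
ee_pos: [0.5825, 0.2933, 0.0101]
orientation: [-3.142, 0.0, 1.57]
force: [0.3, 0.4, -0.1]
grip_width: 0.652
grasp_force: 0.0
```

Run:
```python
from h import *
c=snap('wrist');o=c['obs'];print(o['t'],o['ee_pos'],o['orientation'],o['grip_width'])
for b in blobs(c,'red',.01):print(*b)
```

```text
1.8167 [0.58247924 0.2932558  0.01014235] [-3.14153238e+00  2.48568527e-04  1.56996036e+00] 0.6515269638609336
[553. 285.] [729.5 268.8  14.5] rect [727.5 268.3   8.3  14.4  11.1]
[272. 228.] [580.5 300.   39.5] rect [580.3 300.   38.4  38.6  35.9]
```

Call:
send_rows(
  plan=[
    {"wx":0,"wy":0,"wz":0,"dx":0.0065,"dy":-0.002,"dz":0,"hand":65},
    {"wx":0,"wy":0,"wz":0,"dx":0,"dy":0,"dz":0.0065,"hand":65},
    {"wx":0,"wy":0,"wz":0,"dx":0,"dy":0,"dz":0,"hand":60},
    {"wx":0,"wy":0,"wz":0,"dx":0,"dy":0,"dz":0,"hand":30},
    {"wx":0,"wy":0,"wz":0,"dx":0,"dy":0,"dz":0,"hand":30},
    {"wx":0,"wy":0,"wz":0,"dx":0,"dy":0,"dz":0,"hand":30},
    {"wx":0,"wy":0,"wz":0,"dx":0,"dy":0,"dz":0,"hand":30},
  ],
  newtons=30,
)

```text
t: 2.45
ee_pos: [0.5801, 0.3005, 0.0035]
orientation: [3.141, -0.0, 1.571]
force: [-0.6, 0.3, -0.2]
grip_width: 0.305
grasp_force: 0.0
```

Run:
```python
from h import *
c=snap('wrist');o=c['obs'];print(o['t'],o['ee_pos'],o['force'],o['grip_width'],o['grasp_force'])
for b in blobs(c,'red',.01):print(*b)
```

```text
2.45 [0.58008716 0.3004877  0.0035214 ] [-0.59050756  0.32777821 -0.19345395] 0.30494429933777556 0.0
[557. 306.] [725.9 267.8  11.2] rect [724.6 267.5   3.1  11.2  11.1]
[277. 246.] [580.2 300.1  40.1] rect [580.  300.1  37.9  39.4  14.5]
```

Fingers closed to 0.305 without gripping, so the tips passed over the ring. I'll open and go down to find the tip height by touch.

Call:
send_rows(
  plan=[
    {"wx":0,"wy":0,"wz":0,"dx":0,"dy":0,"dz":-0.01,"hand":60},
    {"wx":0,"wy":0,"wz":0,"dx":0,"dy":0,"dz":0,"hand":60},
    {"wx":0,"wy":0,"wz":0,"dx":0,"dy":0,"dz":0,"hand":60},
    {"wx":0,"wy":0,"wz":0,"dx":0,"dy":0,"dz":0.01,"hand":60},
    {"wx":0,"wy":0,"wz":0,"dx":0,"dy":0,"dz":0.002,"hand":60},
    {"wx":0,"wy":0,"wz":0,"dx":0,"dy":0,"dz":0.002,"hand":60},
    {"wx":0,"wy":0,"wz":0,"dx":0,"dy":0,"dz":0,"hand":60},
  ],
)

```text
t: 3.08
ee_pos: [0.5789, 0.2999, -0.0021]
orientation: [-3.139, 0.001, 1.571]
force: [0.1, 0.6, -0.8]
grip_width: 0.602
grasp_force: 0.0
```

Call:
send_rows(
  plan=[
    {"wx":0,"wy":0,"wz":0,"dx":0,"dy":0,"dz":0.001,"hand":60},
    {"wx":0,"wy":0,"wz":0,"dx":0,"dy":0,"dz":0.001,"hand":60},
    {"wx":0,"wy":0,"wz":0,"dx":0,"dy":0,"dz":0,"hand":60},
  ],
)

```text
t: 3.33
ee_pos: [0.5799, 0.3005, -0.0028]
orientation: [-3.141, 0.0, 1.571]
force: [-0.1, 1.6, -0.7]
grip_width: 0.603
grasp_force: 0.0
```

Run:
```python
from h import *
c=snap('side');o=c['obs'];print(o['ee_pos'],o['force'],o['grip_width'])
im=c['image'][220:330,110:260,::-1];cv2.imwrite('pics/d1.png',cv2.resize(im,None,fx=5,fy=5,interpolation=cv2.INTER_CUBIC))
```

```text
[ 0.57991846  0.30047211 -0.00283898] [-0.07446569  1.55312821 -0.73449394] 0.6028354693097006
```

View pics/d1.png

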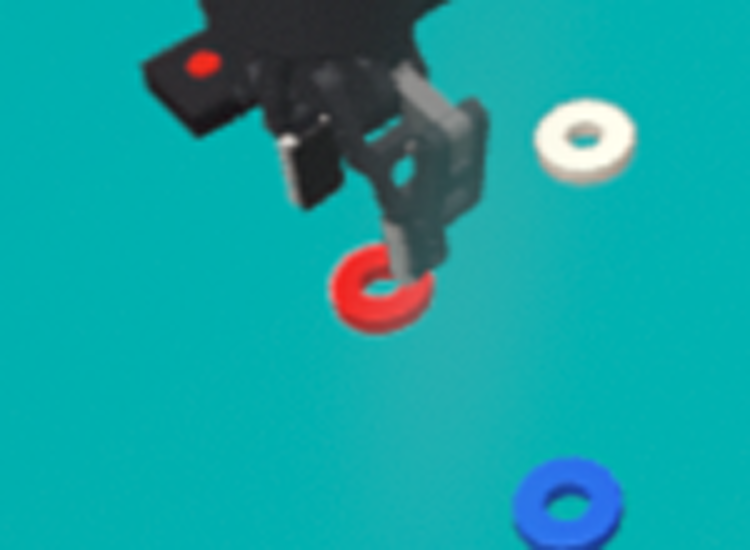

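Run:
```python
from h import *
c=snap('side')
p=[[110+405/5,220+283/5],[110+305/5,220+208/5]]
for z in(0,.005,.01,.015,.02):
    q=ray(c,p,z);print(z,q.round(4).tolist(),q.mean(0).round(4))
```

```text
0 [[0.5783, 0.2867], [0.6393, 0.2868]] [0.6088 0.2868]
0.005 [[0.5746, 0.2892], [0.6351, 0.2893]] [0.6049 0.2893]
0.01 [[0.5709, 0.2917], [0.631, 0.2918]] [0.601  0.2918]
0.015 [[0.5672, 0.2943], [0.6269, 0.2943]] [0.597  0.2943]
0.02 [[0.5635, 0.2968], [0.6227, 0.2969]] [0.5931 0.2968]
```

Call:
send_rows(
  plan=[
    {"wx":0,"wy":0,"wz":0,"dx":0,"dy":0,"dz":0.001,"hand":60},
    {"wx":0,"wy":0,"wz":0,"dx":0,"dy":0,"dz":0.001,"hand":60},
    {"wx":0,"wy":0,"wz":0,"dx":0,"dy":0,"dz":0,"hand":60},
  ],
)

```text
t: 3.68
ee_pos: [0.5799, 0.3004, -0.0048]
orientation: [-3.141, 0.0, 1.571]
force: [-0.8, 0.2, -0.5]
grip_width: 0.599
grasp_force: 0.0
```

Call:
send_rows(
  plan=[
    {"wx":0,"wy":0,"wz":0,"dx":0,"dy":0,"dz":0.001,"hand":60},
    {"wx":0,"wy":0,"wz":0,"dx":0,"dy":0,"dz":0.001,"hand":60},
    {"wx":0,"wy":0,"wz":0,"dx":0,"dy":0,"dz":0,"hand":60},
  ],
)

```text
t: 3.93
ee_pos: [0.5798, 0.3004, -0.0069]
orientation: [-3.141, 0.0, 1.571]
force: [1.0, 0.2, 0.9]
grip_width: 0.601
grasp_force: 0.0
```

Call:
send_rows(
  plan=[
    {"wx":0,"wy":0,"wz":0,"dx":0,"dy":0,"dz":0,"hand":50},
    {"wx":0,"wy":0,"wz":0,"dx":0,"dy":0,"dz":0,"hand":40},
    {"wx":0,"wy":0,"wz":0,"dx":0,"dy":0,"dz":0,"hand":35},
    {"wx":0,"wy":0,"wz":0,"dx":0,"dy":0,"dz":0,"hand":35},
  ],
)

```text
t: 4.27
ee_pos: [0.5801, 0.3005, -0.0066]
orientation: [3.142, -0.0, 1.571]
force: [0.0, -0.6, 0.6]
grip_width: 0.349
grasp_force: 0.0
```

Run:
```python
from h import *
c=snap('side');o=c['obs'];print(o['ee_pos'],o['force'],o['grip_width'],o['grasp_force'])
im=c['image'][220:330,110:260,::-1];cv2.imwrite('pics/d2.png',cv2.resize(im,None,fx=5,fy=5,interpolation=cv2.INTER_CUBIC))
```

```text
[ 0.58006308  0.30048501 -0.00657398] [ 0.03847924 -0.64037284  0.61459859] 0.349191443597836 0.0
```

View pics/d2.png

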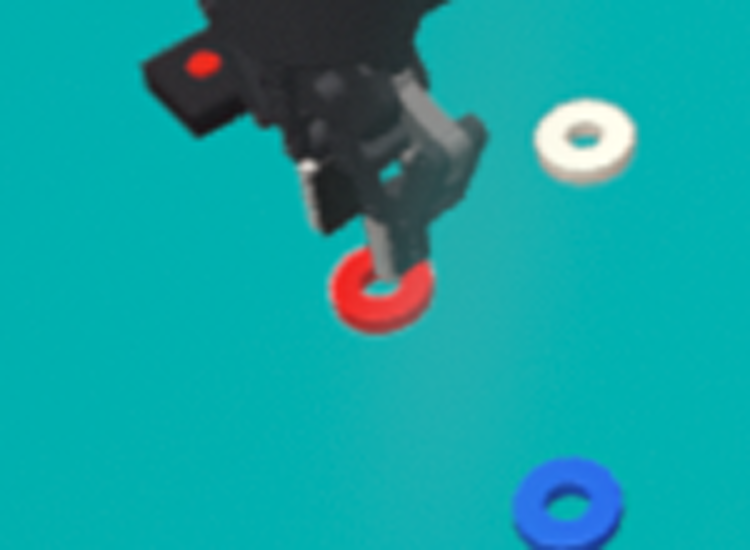

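Both tips still show above the ring (near tip at crop (395,280)) though ee z is -7 mm, so I'll compare the wrist view with the projected TCP.

Run:
```python
from h import *
c=snap('wrist');o=c['obs']
im=c['image'][:,:,::-1].copy()
Mi=np.linalg.inv(c['mount'])
for z,col in((0,(0,255,255)),(-.01,(255,0,255)),(-.019,(0,0,0))):
    p=Mi@[0,0,z,1];u=(int(c['fx']*p[0]/p[2]+c['cx']),int(c['fy']*p[1]/p[2]+c['cy']));print(z,u);cv2.drawMarker(im,u,col,0,8)
cv2.imwrite('pics/w3.png',im)
```

```text
0 (276, 241)
-0.01 (276, 248)
-0.019 (276, 255)
```

View pics/w3.png

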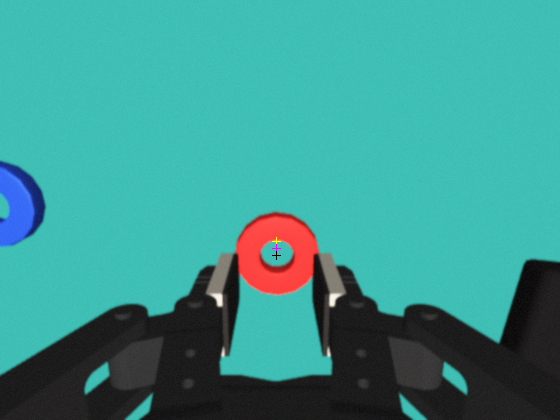

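Two views agree: the 30 mm gap spans 76 px, which puts the tips about 44 mm behind the reported TCP (front corner at row 255), so they are still about 35 mm above the cloth. I'll go down further, watching the force.

Call:
send_rows(
  plan=[
    {"wx":0,"wy":0,"wz":0,"dx":0,"dy":0,"dz":0,"hand":60},
    {"wx":0,"wy":0,"wz":0,"dx":0,"dy":0,"dz":0,"hand":60},
    {"wx":0,"wy":0,"wz":0,"dx":0,"dy":0,"dz":0.006,"hand":60},
    {"wx":0,"wy":0,"wz":0,"dx":0,"dy":0,"dz":0.006,"hand":60},
    {"wx":0,"wy":0,"wz":0,"dx":0,"dy":0,"dz":0.006,"hand":60},
    {"wx":0,"wy":0,"wz":0,"dx":0,"dy":0,"dz":0.004,"hand":60},
    {"wx":0,"wy":0,"wz":0,"dx":0,"dy":0,"dz":0,"hand":60},
  ],
)

```text
t: 4.95
ee_pos: [0.5785, 0.2998, -0.0306]
orientation: [-3.139, 0.001, 1.571]
force: [-0.5, -1.0, -0.1]
grip_width: 0.603
grasp_force: 0.0
```

Run:
```python
from h import *
c=snap('wrist','w4.png');o=c['obs'];print(o['ee_pos'],o['joint_pos'],o['force'],o['grip_width'],o['grasp_force'])
for b in blobs(c,'red',.01):print(*b)
for b in blobs(snap('side'),'red',.006):print(*b)
```

```text
[ 0.57849187  0.29981866 -0.0305639 ] [ 4.11351230e-01  6.29729856e-01  1.67207237e+00 -2.79740060e-06
  8.43091056e-01  4.11362442e-01] [-0.47290197 -1.00430161 -0.05084105] 0.6025180061424239 0.0
[280. 273.] [580.  300.4  40.7] rect [579.9 300.4  38.2  40.1  13.8]
[183. 277.] [582.9 298.5  41. ] rect [585.5 302.   20.8  40.1  53.2]
[318. 240.] [449.2  44.4  43.3] rect [449.   44.9  34.   42.4  38.2]
[335.  75.] [ 872.2 -595.2   80.4] rect [ 874.4 -597.6   49.6   71.3   12.1]
[352.  76.] [ 825.1 -636.6   94.5] rect [ 832.5 -634.7   45.8   90.1   16.9]
```

View pics/w4.png

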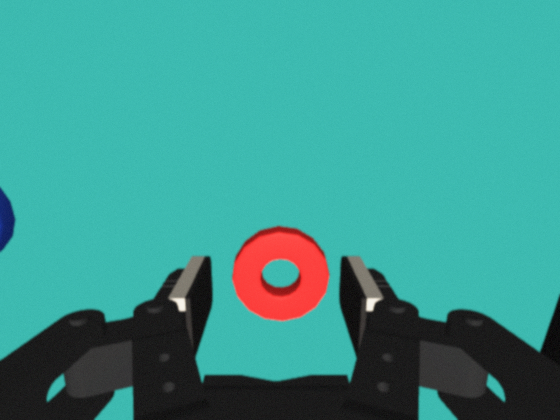

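The gap and the ring (280,273) put the tips about 12 mm above the cloth, just above the ring's top. 7 mm more, then close.

Call:
send_rows(
  plan=[
    {"wx":0,"wy":0,"wz":0,"dx":0,"dy":0,"dz":0.003,"hand":60},
    {"wx":0,"wy":0,"wz":0,"dx":0,"dy":0,"dz":0.004,"hand":60},
    {"wx":0,"wy":0,"wz":0,"dx":0,"dy":0,"dz":0,"hand":60},
    {"wx":0,"wy":0,"wz":0,"dx":0,"dy":0,"dz":0,"hand":35},
    {"wx":0,"wy":0,"wz":0,"dx":0,"dy":0,"dz":0,"hand":35},
    {"wx":0,"wy":0,"wz":0,"dx":0,"dy":0,"dz":0,"hand":35},
    {"wx":0,"wy":0,"wz":0,"dx":0,"dy":0,"dz":0,"hand":35},
  ],
  newtons=30,
)

```text
t: 5.63
ee_pos: [0.5801, 0.3005, -0.0355]
orientation: [3.141, -0.0, 1.571]
force: [-0.3, -0.7, 0.3]
grip_width: 0.442
grasp_force: 30.1
```

Call:
send_rows(
  plan=[
    {"wx":0,"wy":0,"wz":0,"dx":0,"dy":0,"dz":-0.01,"hand":35},
    {"wx":0,"wy":0,"wz":0,"dx":0,"dy":0,"dz":-0.02,"hand":35},
    {"wx":0,"wy":0,"wz":0,"dx":0,"dy":0,"dz":-0.03,"hand":35},
    {"wx":0,"wy":0,"wz":0,"dx":0,"dy":0,"dz":-0.03,"hand":35},
    {"wx":0,"wy":0,"wz":0,"dx":0,"dy":0,"dz":-0.01,"hand":35},
    {"wx":0,"wy":0,"wz":0,"dx":0,"dy":0,"dz":0,"hand":35},
  ],
)

```text
t: 6.13
ee_pos: [0.5836, 0.3021, 0.0694]
orientation: [3.133, -0.004, 1.571]
force: [-0.1, -0.0, -0.9]
grip_width: 0.44
grasp_force: 30.2
```

Run:
```python
from h import *
c=snap('wrist','w5.png');s=snap('side');o=c['obs'];print(o['ee_pos'],o['grip_width'],o['grasp_force'])
k,_=cv2.findContours(mask(c,'red'),0,1)
print([cv2.boundingRect(q) for q in k if cv2.contourArea(q)>300])
a=c['image'][180:340,180:380,::-1];b=s['image'][180:300,110:260,::-1]
cv2.imwrite('pics/m5.png',np.hstack([cv2.resize(a,(400,320)),cv2.resize(b,(400,320))]))
```

```text
[0.58358616 0.30206175 0.06940756] 0.43995166626135007 30.182347524241777
[(227, 232, 98, 96)]
```

View pics/m5.png

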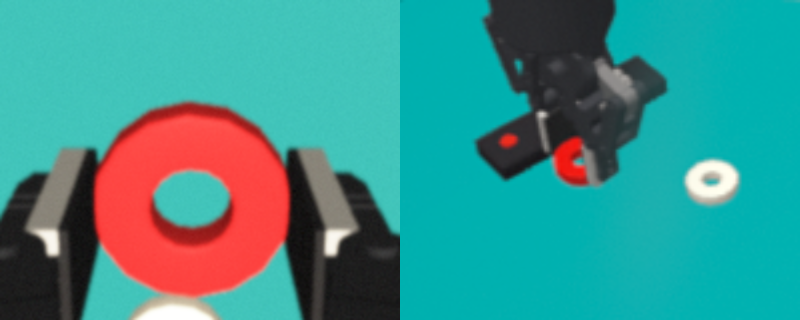

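Call:
send_rows(
  plan=[
    {"wx":0,"wy":0,"wz":0,"dx":-0.02,"dy":0,"dz":-0.03,"hand":35},
    {"wx":0,"wy":0,"wz":0,"dx":-0.04,"dy":-0.01,"dz":-0.01,"hand":35},
    {"wx":0,"wy":0,"wz":0,"dx":-0.04,"dy":-0.01,"dz":0,"hand":35},
    {"wx":0,"wy":0,"wz":0,"dx":-0.04,"dy":-0.01,"dz":0,"hand":35},
    {"wx":0,"wy":0,"wz":0,"dx":-0.04,"dy":-0.01,"dz":0,"hand":35},
    {"wx":0,"wy":0,"wz":0,"dx":-0.04,"dy":-0.01,"dz":0,"hand":35},
    {"wx":0,"wy":0,"wz":0,"dx":-0.04,"dy":-0.01,"dz":0,"hand":35},
    {"wx":0,"wy":0,"wz":0,"dx":-0.04,"dy":0,"dz":0,"hand":35},
    {"wx":0,"wy":0,"wz":0,"dx":-0.04,"dy":0,"dz":0,"hand":35},
    {"wx":0,"wy":0,"wz":0,"dx":-0.04,"dy":0,"dz":0,"hand":35},
  ],
)

```text
t: 7.07
ee_pos: [0.5174, -0.0801, 0.1018]
orientation: [-3.137, -0.001, 1.571]
force: [1.0, 0.0, -0.6]
grip_width: 0.441
grasp_force: 30.4
```

Call:
send_rows(
  plan=[
    {"wx":0,"wy":0,"wz":0,"dx":-0.04,"dy":-0.002,"dz":0,"hand":35},
    {"wx":0,"wy":0,"wz":0,"dx":-0.04,"dy":0,"dz":0,"hand":35},
    {"wx":0,"wy":0,"wz":0,"dx":-0.02,"dy":0,"dz":0,"hand":35},
    {"wx":0,"wy":0,"wz":0,"dx":0,"dy":0,"dz":0,"hand":35},
    {"wx":0,"wy":0,"wz":0,"dx":0,"dy":0,"dz":0,"hand":35},
    {"wx":0,"wy":0,"wz":0,"dx":0,"dy":0,"dz":0,"hand":35},
  ],
)

```text
t: 7.57
ee_pos: [0.5165, -0.1776, 0.1022]
orientation: [-3.138, -0.002, 1.57]
force: [-0.2, -0.5, -0.4]
grip_width: 0.44
grasp_force: 30.4
```

Run:
```python
from h import *
c=snap('wrist','w6.png');s=snap('side');o=c['obs'];print(o['t'],o['ee_pos'],o['orientation'],o['grip_width'],o['grasp_force'])
for b in blobs(c,'brass',.04)+blobs(c,'red',o['ee_pos'][2]+.045):print(*b)
```

```text
7.5667 [ 0.51652476 -0.17756043  0.10224423] [-3.13787660e+00 -2.25950924e-03  1.57041220e+00] 0.4404849951306799 30.358425673039164
[278. 192.] [ 517.3 -164.9   39.6] rect [ 5.172e+02 -1.659e+02  3.910e+01  3.650e+01  1.000e-01]
[278. 192.] [ 517.4 -170.9   54.9] rect [ 517.6 -169.    50.8   54.6   88.5]
[276. 280.] [ 516.3 -178.3   42.1] rect [ 5.162e+02 -1.783e+02  3.870e+01  4.190e+01  1.000e-01]
```

View pics/w6.png

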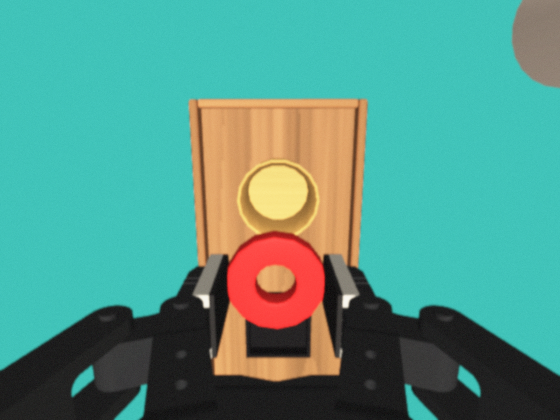

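Tube mouth is at (278,199) with the ring at (276,280): the ring must go 7–8 mm along +x of the tool, then down.

Call:
send_rows(
  plan=[
    {"wx":0,"wy":0,"wz":0,"dx":0.008,"dy":0,"dz":0,"hand":35},
    {"wx":0,"wy":0,"wz":0,"dx":0,"dy":0,"dz":0.02,"hand":35},
    {"wx":0,"wy":0,"wz":0,"dx":0,"dy":0,"dz":0.03,"hand":35},
    {"wx":0,"wy":0,"wz":0,"dx":0,"dy":0,"dz":0.025,"hand":35},
    {"wx":0,"wy":0,"wz":0,"dx":0,"dy":0,"dz":0.01,"hand":35},
    {"wx":0,"wy":0,"wz":0,"dx":0,"dy":0,"dz":0.005,"hand":35},
    {"wx":0,"wy":0,"wz":0,"dx":0,"dy":0,"dz":0,"hand":35},
    {"wx":0,"wy":0,"wz":0,"dx":0,"dy":0,"dz":0,"hand":35},
    {"wx":0,"wy":0,"wz":0,"dx":0,"dy":0,"dz":0,"hand":35},
  ],
)

```text
t: 8.42
ee_pos: [0.5199, -0.1712, 0.0158]
orientation: [3.139, 0.001, 1.571]
force: [1.3, -0.1, -0.2]
grip_width: 0.439
grasp_force: 30.4
```

Run:
```python
from h import *
c=snap('wrist');o=c['obs'];print(o['t'],o['ee_pos'],o['orientation'],o['force'])
for b in blobs(c,'brass',.04)+blobs(c,'red',o['ee_pos'][2]+.045):print(*b)
```

```text
8.4167 [ 0.51985856 -0.17121515  0.01583385] [3.13858966e+00 1.21478295e-03 1.57108697e+00] [ 1.25010016 -0.05961606 -0.15915034]
[274. 271.] [ 518.9 -177.3   13.4] rect [ 518.9 -176.5    4.9   13.1   90. ]
[271. 224.] [ 517.4 -167.6   53.5] rect [ 517.4 -156.1   24.4   53.5   90. ]
[276. 280.] [ 519.3 -171.4   41.4] rect [ 519.3 -171.4   41.    38.7   89.9]
```

Call:
send_rows(
  plan=[
    {"wx":0,"wy":0,"wz":0,"dx":0,"dy":-0.0015,"dz":0.005,"hand":35},
    {"wx":0,"wy":0,"wz":0,"dx":0,"dy":0,"dz":0.005,"hand":35},
    {"wx":0,"wy":0,"wz":0,"dx":0,"dy":0,"dz":0.003,"hand":35},
    {"wx":0,"wy":0,"wz":0,"dx":0,"dy":0,"dz":0,"hand":35},
    {"wx":0,"wy":0,"wz":0,"dx":0,"dy":0,"dz":0,"hand":35},
  ],
)

```text
t: 8.88
ee_pos: [0.5164, -0.1708, 0.0009]
orientation: [-3.141, -0.0, 1.571]
force: [-0.7, 0.2, -0.4]
grip_width: 0.436
grasp_force: 30.4
```

Call:
send_rows(
  plan=[
    {"wx":0,"wy":0,"wz":0,"dx":0,"dy":0,"dz":0,"hand":60},
    {"wx":0,"wy":0,"wz":0,"dx":0,"dy":0,"dz":0,"hand":60},
    {"wx":0,"wy":0,"wz":0,"dx":0,"dy":0,"dz":0,"hand":60},
    {"wx":0,"wy":0,"wz":0,"dx":0.01,"dy":0,"dz":-0.03,"hand":60},
    {"wx":0,"wy":0,"wz":0,"dx":0,"dy":0,"dz":-0.04,"hand":60},
    {"wx":0,"wy":0,"wz":0,"dx":0,"dy":0,"dz":-0.03,"hand":60},
    {"wx":0,"wy":0,"wz":0,"dx":0,"dy":0,"dz":0,"hand":60},
    {"wx":0,"wy":0,"wz":0,"dx":0,"dy":0,"dz":0,"hand":60},
  ],
)

```text
t: 9.55
ee_pos: [0.519, -0.1617, 0.104]
orientation: [3.136, 0.002, 1.571]
force: [-0.7, -0.6, -0.2]
grip_width: 0.602
grasp_force: 0.0
```

Run:
```python
from h import *
c=snap('wrist','w7.png');o=c['obs'];print(o['t'],o['ee_pos'],o['orientation'],o['force'])
for b in blobs(c,'brass',.04)+blobs(c,'red',.02):print(*b)
```

```text
9.55 [ 0.51901179 -0.16167678  0.10400037] [3.13592544e+00 2.30973015e-03 1.57097874e+00] [-0.66061999 -0.61668285 -0.18291451]
[273. 220.] [ 517.3 -170.8   55.5] rect [ 516.9 -170.9   54.1   54.1   45.1]
[271. 213.] [ 516.3 -170.8   40. ] rect [ 515.8 -171.3   38.8   38.1   90. ]
```

Red lies on the tube floor: at the height of its top it measures 40.0 mm, 1 mm off the axis. Next, white.

Call:
send_rows(
  plan=[
    {"wx":0,"wy":0,"wz":0,"dx":0.039,"dy":0.007,"dz":0,"hand":60},
    {"wx":0,"wy":0,"wz":0,"dx":0.039,"dy":0.007,"dz":0,"hand":60},
    {"wx":0,"wy":0,"wz":0,"dx":0.039,"dy":0.007,"dz":0,"hand":60},
    {"wx":0,"wy":0,"wz":0,"dx":0.039,"dy":0.007,"dz":0,"hand":60},
    {"wx":0,"wy":0,"wz":0,"dx":0.039,"dy":0.007,"dz":0,"hand":60},
    {"wx":0,"wy":0,"wz":0,"dx":0.039,"dy":0.007,"dz":0,"hand":60},
    {"wx":0,"wy":0,"wz":0,"dx":0.039,"dy":0.007,"dz":0,"hand":60},
    {"wx":0,"wy":0,"wz":0,"dx":0.039,"dy":0.007,"dz":0.02,"hand":60},
    {"wx":0,"wy":0,"wz":0,"dx":0.039,"dy":0.007,"dz":0.02,"hand":60},
    {"wx":0,"wy":0,"wz":0,"dx":0,"dy":0,"dz":0.02,"hand":60},
  ],
)

```text
t: 10.43
ee_pos: [0.5791, 0.1918, 0.0419]
orientation: [3.141, -0.003, 1.575]
force: [-0.1, 0.0, 0.9]
grip_width: 0.6
grasp_force: 0.0
```

Call:
send_rows(
  plan=[
    {"wx":0,"wy":0,"wz":0,"dx":0,"dy":0,"dz":0.02,"hand":60},
    {"wx":0,"wy":0,"wz":0,"dx":0,"dy":0,"dz":0.01,"hand":60},
    {"wx":0,"wy":0,"wz":0,"dx":0,"dy":0,"dz":0,"hand":60},
    {"wx":0,"wy":0,"wz":0,"dx":0,"dy":0,"dz":0,"hand":60},
    {"wx":0,"wy":0,"wz":0,"dx":0,"dy":0,"dz":0,"hand":60},
  ],
)

```text
t: 10.85
ee_pos: [0.5793, 0.185, 0.0141]
orientation: [3.141, -0.0, 1.57]
force: [0.1, -0.1, 0.6]
grip_width: 0.598
grasp_force: 0.0
```

Run:
```python
from h import *
c=snap('wrist','w8.png');o=c['obs'];print(o['t'],o['ee_pos'],o['orientation'],o['force'])
for b in blobs(c,'white',.008):print(*b)
```

```text
10.85 [0.57934208 0.18495571 0.01407844] [ 3.14097164e+00 -1.53073814e-04  1.56988881e+00] [ 0.08781223 -0.12853653  0.61883805]
[371. 303.] [632.5 146.3  10.4] rect [632.6 146.3   8.    7.6  89.9]
[179. 302.] [525.1 146.4  10. ] rect [525.2 146.4   8.    7.6  89.9]
[551. 285.] [729.3 157.2  10.2] rect [728.8 157.3   9.1   9.8  11.1]
[530. 283.] [717.5 158.7  10.1] rect [717.5 158.6   9.5   9.9  89.9]
[509. 281.] [705.8 160.1  10.2] rect [705.9 160.    9.7   9.8  31.5]
[557. 250.] [729.4 178.1   8.7] rect [728.1 177.8   2.6   8.7  11.1]
[542. 246.] [720.  180.   10.2] rect [720.  179.9   9.4   9.8  10.1]
[520. 244.] [708.3 181.2  10.2] rect [708.3 181.4   9.5  10.   89.9]
[553. 208.] [722.5 201.1  10.2] rect [721.3 201.    7.1   9.9  11.1]
[532. 205.] [710.7 202.6  10.3] rect [710.8 202.5   9.6  10.2  90. ]
[273. 225.] [577.5 191.1  41.5] rect [577.6 191.1  40.7  40.   61.5]
[544. 164.] [713.2 223.8  10.3] rect [713.2 223.9   9.5  10.1  90. ]
```

Call:
send_rows(
  plan=[
    {"wx":0,"wy":0,"wz":0,"dx":0.006,"dy":-0.002,"dz":0.01,"hand":60},
    {"wx":0,"wy":0,"wz":0,"dx":0,"dy":0,"dz":0.015,"hand":60},
    {"wx":0,"wy":0,"wz":0,"dx":0,"dy":0,"dz":0.012,"hand":60},
    {"wx":0,"wy":0,"wz":0,"dx":0,"dy":0,"dz":0.008,"hand":60},
    {"wx":0,"wy":0,"wz":0,"dx":0,"dy":0,"dz":0.0045,"hand":60},
    {"wx":0,"wy":0,"wz":0,"dx":0,"dy":0,"dz":0,"hand":60},
    {"wx":0,"wy":0,"wz":0,"dx":0,"dy":0,"dz":0,"hand":60},
  ],
)

```text
t: 11.48
ee_pos: [0.5768, 0.1914, -0.0361]
orientation: [-3.141, 0.0, 1.571]
force: [-0.0, -0.3, -0.0]
grip_width: 0.599
grasp_force: 0.0
```

Call:
send_rows(
  plan=[
    {"wx":0,"wy":0,"wz":0,"dx":0,"dy":0,"dz":0,"hand":35},
    {"wx":0,"wy":0,"wz":0,"dx":0,"dy":0,"dz":0,"hand":35},
    {"wx":0,"wy":0,"wz":0,"dx":0,"dy":0,"dz":0,"hand":35},
    {"wx":0,"wy":0,"wz":0,"dx":0,"dy":0,"dz":0,"hand":35},
  ],
)

```text
t: 11.82
ee_pos: [0.5778, 0.1916, -0.035]
orientation: [3.14, -0.0, 1.571]
force: [-0.1, -0.2, 1.5]
grip_width: 0.439
grasp_force: 30.3
```

Call:
send_rows(
  plan=[
    {"wx":0,"wy":0,"wz":0,"dx":0,"dy":0,"dz":-0.02,"hand":35},
    {"wx":0,"wy":0,"wz":0,"dx":0,"dy":0,"dz":-0.035,"hand":35},
    {"wx":0,"wy":0,"wz":0,"dx":-0.01,"dy":-0.01,"dz":-0.035,"hand":35},
    {"wx":0,"wy":0,"wz":0,"dx":-0.02,"dy":-0.01,"dz":-0.035,"hand":35},
    {"wx":0,"wy":0,"wz":0,"dx":-0.035,"dy":-0.01,"dz":-0.015,"hand":35},
    {"wx":0,"wy":0,"wz":0,"dx":-0.04,"dy":-0.01,"dz":0,"hand":35},
    {"wx":0,"wy":0,"wz":0,"dx":-0.04,"dy":-0.01,"dz":0,"hand":35},
    {"wx":0,"wy":0,"wz":0,"dx":-0.04,"dy":-0.01,"dz":0,"hand":35},
    {"wx":0,"wy":0,"wz":0,"dx":-0.04,"dy":0,"dz":0,"hand":35},
    {"wx":0,"wy":0,"wz":0,"dx":-0.04,"dy":0,"dz":0,"hand":35},
  ],
)

```text
t: 12.65
ee_pos: [0.5157, -0.0751, 0.1044]
orientation: [3.141, -0.0, 1.571]
force: [1.2, 0.4, -1.1]
grip_width: 0.438
grasp_force: 30.3
```

Call:
send_rows(
  plan=[
    {"wx":0,"wy":0,"wz":0,"dx":-0.04,"dy":0,"dz":0,"hand":35},
    {"wx":0,"wy":0,"wz":0,"dx":-0.035,"dy":0,"dz":0,"hand":35},
    {"wx":0,"wy":0,"wz":0,"dx":-0.0225,"dy":0,"dz":0.02,"hand":35},
    {"wx":0,"wy":0,"wz":0,"dx":0,"dy":0,"dz":0.03,"hand":35},
    {"wx":0,"wy":0,"wz":0,"dx":0,"dy":0,"dz":0.03,"hand":35},
    {"wx":0,"wy":0,"wz":0,"dx":0,"dy":0,"dz":0.01,"hand":35},
    {"wx":0,"wy":0,"wz":0,"dx":0,"dy":0,"dz":0,"hand":35},
    {"wx":0,"wy":0,"wz":0,"dx":0,"dy":0,"dz":0,"hand":35},
    {"wx":0,"wy":0,"wz":0,"dx":0,"dy":0,"dz":0,"hand":35},
  ],
)

```text
t: 13.4
ee_pos: [0.5184, -0.1713, 0.0157]
orientation: [3.139, 0.001, 1.572]
force: [0.6, 0.2, 0.3]
grip_width: 0.443
grasp_force: 30.3
```

Run:
```python
from h import *
c=snap('wrist','w9.png');o=c['obs'];print(o['t'],o['ee_pos'],o['orientation'],o['force'],o['grasp_force'])
for b in blobs(c,'brass',.04)+blobs(c,'white',o['ee_pos'][2]+.045,500):print(*b)
```

```text
13.4 [ 0.51844758 -0.17131494  0.01573471] [3.13885424e+00 1.16229419e-03 1.57157948e+00] [0.57612086 0.17160376 0.30240551] 30.300151091068983
[312. 233.] [ 533.3 -158.8   13. ] rect [ 534.4 -158.5    2.6   13.    14.2]
[274. 221.] [ 517.3 -167.9   53.5] rect [ 517.3 -156.2   24.4   53.5   90. ]
[275. 279.] [ 517.8 -170.7   41.2] rect [ 518.  -170.7   41.    38.4   88.1]
```

Aligned. Lower, release, lift back and check.

Call:
send_rows(
  plan=[
    {"wx":0,"wy":0,"wz":0,"dx":0,"dy":0,"dz":0.005,"hand":35},
    {"wx":0,"wy":0,"wz":0,"dx":0,"dy":0,"dz":0.005,"hand":35},
    {"wx":0,"wy":0,"wz":0,"dx":0,"dy":0,"dz":0.003,"hand":35},
    {"wx":0,"wy":0,"wz":0,"dx":0,"dy":0,"dz":0,"hand":35},
    {"wx":0,"wy":0,"wz":0,"dx":0,"dy":0,"dz":0,"hand":35},
  ],
)

```text
t: 13.87
ee_pos: [0.5165, -0.1709, 0.0009]
orientation: [-3.141, -0.0, 1.571]
force: [-1.0, 0.1, -0.0]
grip_width: 0.437
grasp_force: 30.3
```

Call:
send_rows(
  plan=[
    {"wx":0,"wy":0,"wz":0,"dx":0,"dy":0,"dz":0,"hand":60},
    {"wx":0,"wy":0,"wz":0,"dx":0,"dy":0,"dz":0,"hand":60},
    {"wx":0,"wy":0,"wz":0,"dx":0,"dy":0,"dz":0,"hand":60},
    {"wx":0,"wy":0,"wz":0,"dx":0.01,"dy":0,"dz":-0.03,"hand":60},
    {"wx":0,"wy":0,"wz":0,"dx":0,"dy":0,"dz":-0.04,"hand":60},
    {"wx":0,"wy":0,"wz":0,"dx":0,"dy":0,"dz":-0.03,"hand":60},
    {"wx":0,"wy":0,"wz":0,"dx":0,"dy":0,"dz":0,"hand":60},
    {"wx":0,"wy":0,"wz":0,"dx":0,"dy":0,"dz":0,"hand":60},
  ],
)

```text
t: 14.53
ee_pos: [0.5192, -0.162, 0.104]
orientation: [3.136, 0.002, 1.571]
force: [-0.2, 0.2, 0.2]
grip_width: 0.595
grasp_force: 0.0
```

Run:
```python
from h import *
c=snap('wrist','w10.png');o=c['obs'];print(o['t'],o['ee_pos'],o['orientation'],o['force'])
for b in blobs(c,'brass',.04)+blobs(c,'red',.02)+blobs(c,'white',.03,500):print(*b)
```

```text
14.5333 [ 0.51923012 -0.1619971   0.10399746] [3.13578918e+00 2.34894502e-03 1.57090765e+00] [-0.21633563  0.24402143  0.18753358]
[272. 220.] [ 516.8 -170.7   55.1] rect [ 516.9 -170.9   54.1   54.1   44.8]
[270. 217.] [ 515.6 -171.1   40.2] rect [ 515.7 -171.3   39.7   38.9   90. ]
[537.  19.] [679.  -41.3  31.9] rect [ 6.797e+02 -4.160e+01  3.000e+01  1.740e+01  1.000e-01]
```

View pics/w10.png

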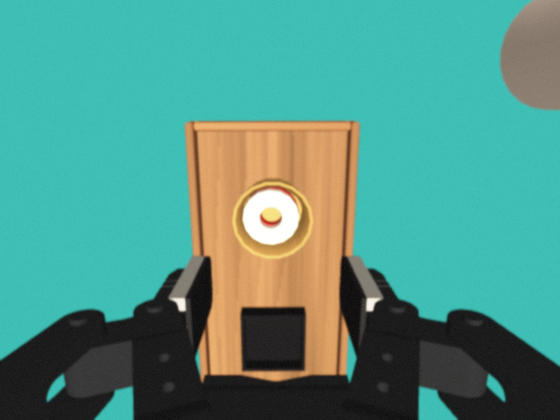

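The white ring (271,217) lies flat on the red one in the tube. Next, the smaller blue ring.

Call:
send_rows(
  plan=[
    {"wx":0,"wy":0,"wz":0,"dx":0.04,"dy":-0.006,"dz":0,"hand":60},
    {"wx":0,"wy":0,"wz":0,"dx":0.04,"dy":-0.006,"dz":0,"hand":60},
    {"wx":0,"wy":0,"wz":0,"dx":0.04,"dy":-0.006,"dz":0,"hand":60},
    {"wx":0,"wy":0,"wz":0,"dx":0.04,"dy":-0.006,"dz":0,"hand":60},
    {"wx":0,"wy":0,"wz":0,"dx":0.04,"dy":-0.006,"dz":0,"hand":60},
    {"wx":0,"wy":0,"wz":0,"dx":0.04,"dy":-0.006,"dz":0,"hand":60},
    {"wx":0,"wy":0,"wz":0,"dx":0.04,"dy":-0.006,"dz":0,"hand":60},
    {"wx":0,"wy":0,"wz":0,"dx":0.04,"dy":-0.006,"dz":0,"hand":60},
    {"wx":0,"wy":0,"wz":0,"dx":0.04,"dy":-0.006,"dz":0,"hand":60},
    {"wx":0,"wy":0,"wz":0,"dx":0.04,"dy":-0.006,"dz":0,"hand":60},
  ],
)

```text
t: 15.42
ee_pos: [0.4544, 0.24, 0.099]
orientation: [-3.138, 0.002, 1.571]
force: [0.5, -0.6, 0.6]
grip_width: 0.6
grasp_force: 0.0
```

Call:
send_rows(
  plan=[
    {"wx":0,"wy":0,"wz":0,"dx":0.04,"dy":-0.0055,"dz":0,"hand":60},
    {"wx":0,"wy":0,"wz":0,"dx":0.04,"dy":0,"dz":0.02,"hand":60},
    {"wx":0,"wy":0,"wz":0,"dx":0.003,"dy":0,"dz":0.03,"hand":60},
    {"wx":0,"wy":0,"wz":0,"dx":0,"dy":0,"dz":0.03,"hand":60},
    {"wx":0,"wy":0,"wz":0,"dx":0,"dy":0,"dz":0.01,"hand":60},
    {"wx":0,"wy":0,"wz":0,"dx":0,"dy":0,"dz":0,"hand":60},
    {"wx":0,"wy":0,"wz":0,"dx":0,"dy":0,"dz":0,"hand":60},
    {"wx":0,"wy":0,"wz":0,"dx":0,"dy":0,"dz":0,"hand":60},
  ],
)

```text
t: 16.08
ee_pos: [0.4523, 0.3191, 0.0134]
orientation: [3.14, -0.001, 1.57]
force: [-0.1, 0.3, 0.1]
grip_width: 0.596
grasp_force: 0.0
```

Run:
```python
from h import *
c=snap('wrist','w11.png');o=c['obs'];print(o['t'],o['ee_pos'],o['orientation'],o['force'])
for b in blobs(c,'blue',.01):print(*b)
```

```text
16.0833 [0.4523108  0.3191159  0.01338538] [ 3.14040085e+00 -7.44467219e-04  1.56976460e+00] [-0.12663324  0.32055967  0.1090189 ]
[273. 229.] [450.8 324.4  40. ] rect [450.8 324.4  39.   38.8  47.4]
[211.  47.] [422.8 411.4  51.5] rect [422.7 408.6  44.7  50.7  90. ]
```

Call:
send_rows(
  plan=[
    {"wx":0,"wy":0,"wz":0,"dx":0.0045,"dy":-0.001,"dz":0.01,"hand":60},
    {"wx":0,"wy":0,"wz":0,"dx":0,"dy":0,"dz":0.015,"hand":60},
    {"wx":0,"wy":0,"wz":0,"dx":0,"dy":0,"dz":0.012,"hand":60},
    {"wx":0,"wy":0,"wz":0,"dx":0,"dy":0,"dz":0.008,"hand":60},
    {"wx":0,"wy":0,"wz":0,"dx":0,"dy":0,"dz":0.004,"hand":60},
    {"wx":0,"wy":0,"wz":0,"dx":0,"dy":0,"dz":0,"hand":60},
    {"wx":0,"wy":0,"wz":0,"dx":0,"dy":0,"dz":0,"hand":60},
  ],
)

```text
t: 16.72
ee_pos: [0.4503, 0.3236, -0.0366]
orientation: [-3.141, 0.0, 1.571]
force: [0.6, 0.7, 1.0]
grip_width: 0.599
grasp_force: 0.0
```

Call:
send_rows(
  plan=[
    {"wx":0,"wy":0,"wz":0,"dx":0,"dy":0,"dz":0,"hand":35},
    {"wx":0,"wy":0,"wz":0,"dx":0,"dy":0,"dz":0,"hand":35},
    {"wx":0,"wy":0,"wz":0,"dx":0,"dy":0,"dz":0,"hand":35},
    {"wx":0,"wy":0,"wz":0,"dx":0,"dy":0,"dz":0,"hand":35},
  ],
)

```text
t: 17.05
ee_pos: [0.4511, 0.3242, -0.0357]
orientation: [3.14, -0.001, 1.571]
force: [-0.2, -0.1, 3.0]
grip_width: 0.438
grasp_force: 30.3
```

Call:
send_rows(
  plan=[
    {"wx":0,"wy":0,"wz":0,"dx":0,"dy":0,"dz":-0.02,"hand":35},
    {"wx":0,"wy":0,"wz":0,"dx":0,"dy":0,"dz":-0.035,"hand":35},
    {"wx":0,"wy":0,"wz":0,"dx":-0.01,"dy":0,"dz":-0.035,"hand":35},
    {"wx":0,"wy":0,"wz":0,"dx":-0.025,"dy":0.01,"dz":-0.03,"hand":35},
    {"wx":0,"wy":0,"wz":0,"dx":-0.035,"dy":0.01,"dz":-0.02,"hand":35},
    {"wx":0,"wy":0,"wz":0,"dx":-0.04,"dy":0.01,"dz":0,"hand":35},
    {"wx":0,"wy":0,"wz":0,"dx":-0.04,"dy":0.01,"dz":0,"hand":35},
    {"wx":0,"wy":0,"wz":0,"dx":-0.04,"dy":0.01,"dz":0,"hand":35},
    {"wx":0,"wy":0,"wz":0,"dx":-0.04,"dy":0.01,"dz":0,"hand":35},
    {"wx":0,"wy":0,"wz":0,"dx":-0.04,"dy":0.0065,"dz":0,"hand":35},
  ],
)

```text
t: 17.88
ee_pos: [0.5175, 0.0518, 0.1039]
orientation: [3.14, -0.0, 1.571]
force: [0.5, 0.3, 0.1]
grip_width: 0.442
grasp_force: 30.3
```

Call:
send_rows(
  plan=[
    {"wx":0,"wy":0,"wz":0,"dx":-0.04,"dy":0,"dz":0,"hand":35},
    {"wx":0,"wy":0,"wz":0,"dx":-0.04,"dy":0,"dz":0,"hand":35},
    {"wx":0,"wy":0,"wz":0,"dx":-0.04,"dy":0,"dz":0,"hand":35},
    {"wx":0,"wy":0,"wz":0,"dx":-0.04,"dy":0,"dz":0,"hand":35},
    {"wx":0,"wy":0,"wz":0,"dx":-0.035,"dy":0,"dz":0,"hand":35},
    {"wx":0,"wy":0,"wz":0,"dx":-0.03,"dy":0,"dz":0.02,"hand":35},
    {"wx":0,"wy":0,"wz":0,"dx":0,"dy":0,"dz":0.03,"hand":35},
    {"wx":0,"wy":0,"wz":0,"dx":0,"dy":0,"dz":0.025,"hand":35},
    {"wx":0,"wy":0,"wz":0,"dx":0,"dy":0,"dz":0.01,"hand":35},
    {"wx":0,"wy":0,"wz":0,"dx":0,"dy":0,"dz":0,"hand":35},
  ],
)

```text
t: 18.72
ee_pos: [0.5135, -0.1701, 0.0155]
orientation: [-3.135, -0.003, 1.57]
force: [0.1, 0.2, 0.1]
grip_width: 0.442
grasp_force: 30.3
```

Call:
send_rows(
  plan=[
    {"wx":0,"wy":0,"wz":0,"dx":0,"dy":0,"dz":0,"hand":35},
    {"wx":0,"wy":0,"wz":0,"dx":0,"dy":0,"dz":0,"hand":35},
  ],
)

```text
t: 18.88
ee_pos: [0.5183, -0.1714, 0.0199]
orientation: [3.139, 0.001, 1.572]
force: [-0.3, 0.5, -0.4]
grip_width: 0.449
grasp_force: 30.3
```

Run:
```python
from h import *
c=snap('wrist','w12.png');o=c['obs'];print(o['t'],o['ee_pos'],o['orientation'],o['force'],o['grasp_force'])
for b in blobs(c,'brass',.04)+blobs(c,'blue',o['ee_pos'][2]+.045,500):print(*b)
```

```text
18.8833 [ 0.51829611 -0.17142214  0.01991382] [3.13912621e+00 1.03641055e-03 1.57163936e+00] [-0.30488024  0.47627002 -0.44114286] 30.29745602980256
[312. 230.] [ 533.1 -158.9   13.3] rect [ 534.4 -158.5    2.9   13.3   15.2]
[275. 220.] [ 517.4 -169.2   54.4] rect [ 517.4 -157.    54.4   26.4    0. ]
[275. 278.] [ 517.6 -170.9   40.7] rect [ 517.8 -171.    39.7   39.1   49.4]
```

Call:
send_rows(
  plan=[
    {"wx":0,"wy":0,"wz":0,"dx":0,"dy":0,"dz":0.007,"hand":35},
    {"wx":0,"wy":0,"wz":0,"dx":0,"dy":0,"dz":0.007,"hand":35},
    {"wx":0,"wy":0,"wz":0,"dx":0,"dy":0,"dz":0.003,"hand":35},
    {"wx":0,"wy":0,"wz":0,"dx":0,"dy":0,"dz":0,"hand":35},
    {"wx":0,"wy":0,"wz":0,"dx":0,"dy":0,"dz":0,"hand":35},
    {"wx":0,"wy":0,"wz":0,"dx":0,"dy":0,"dz":0,"hand":35},
  ],
)

```text
t: 19.43
ee_pos: [0.5168, -0.1713, 0.0015]
orientation: [-3.141, -0.0, 1.571]
force: [-0.4, 0.5, -1.7]
grip_width: 0.442
grasp_force: 30.3
```

Call:
send_rows(
  plan=[
    {"wx":0,"wy":0,"wz":0,"dx":0,"dy":0,"dz":0,"hand":60},
    {"wx":0,"wy":0,"wz":0,"dx":0,"dy":0,"dz":0,"hand":60},
    {"wx":0,"wy":0,"wz":0,"dx":0,"dy":0,"dz":0,"hand":60},
    {"wx":0,"wy":0,"wz":0,"dx":0.01,"dy":0,"dz":-0.03,"hand":60},
    {"wx":0,"wy":0,"wz":0,"dx":0,"dy":0,"dz":-0.04,"hand":60},
    {"wx":0,"wy":0,"wz":0,"dx":0,"dy":0,"dz":-0.03,"hand":60},
    {"wx":0,"wy":0,"wz":0,"dx":0,"dy":0,"dz":0,"hand":60},
    {"wx":0,"wy":0,"wz":0,"dx":0,"dy":0,"dz":0,"hand":60},
  ],
)

```text
t: 20.1
ee_pos: [0.5192, -0.1623, 0.1044]
orientation: [3.136, 0.002, 1.571]
force: [-0.0, 0.8, -0.2]
grip_width: 0.599
grasp_force: 0.0
```

Run:
```python
from h import *
c=snap('wrist','w13.png');o=c['obs'];print(o['t'],o['ee_pos'],o['orientation'],o['force'])
for b in blobs(c,'brass',.04)+blobs(c,'blue',.04):print(*b)
h=mask(c,'black');k,_=cv2.findContours(h[290:372,240:306],0,1)
q=max(k,key=cv2.contourArea).reshape(-1,2)+[240,290];print(cv2.minAreaRect(ray(c,q,.019).astype(np.float32)*1000))
```

```text
20.1 [ 0.51921715 -0.16225117  0.10438283] [3.13575334e+00 2.35288376e-03 1.57083375e+00] [-0.01050886  0.84436778 -0.24408938]
[272. 219.] [ 517.  -170.8   55.4] rect [ 516.9 -170.8   54.4   54.7   49.1]
[271. 220.] [ 516.  -170.8   39.1] rect [ 516.2 -171.    38.4   38.1   49.6]
((517.2130126953125, -277.2209167480469), (55.51139450073242, 49.34028244018555), 89.8248519897461)
```

Blue lies centred in the tube at brim height. Now the blue chalk (yaw about 30°), so I rotate the tool by -30° about its z.

Call:
send_rows(
  plan=[
    {"wx":0,"wy":0,"wz":0,"dx":0.035,"dy":0.01,"dz":0,"hand":55},
    {"wx":0,"wy":0,"wz":0,"dx":0.035,"dy":0.012,"dz":0,"hand":55},
    {"wx":0,"wy":0,"wz":0,"dx":0.035,"dy":0.012,"dz":0,"hand":55},
    {"wx":0,"wy":0,"wz":0,"dx":0.035,"dy":0.012,"dz":0,"hand":55},
    {"wx":0,"wy":0,"wz":0,"dx":0.035,"dy":0.012,"dz":0,"hand":55},
    {"wx":0,"wy":0,"wz":0,"dx":0.035,"dy":0.012,"dz":0,"hand":55},
    {"wx":0,"wy":0,"wz":-6,"dx":0,"dy":0,"dz":0.01,"hand":55},
    {"wx":0,"wy":0,"wz":-6,"dx":0,"dy":0,"dz":0.01,"hand":55},
    {"wx":0,"wy":0,"wz":-6,"dx":0,"dy":0,"dz":0.01,"hand":55},
    {"wx":0,"wy":0,"wz":-6,"dx":0,"dy":0,"dz":0.01,"hand":55},
  ],
)

```text
t: 20.98
ee_pos: [0.5846, 0.0492, 0.0585]
orientation: [-3.137, -0.002, 1.996]
force: [-0.6, 1.0, 0.4]
grip_width: 0.549
grasp_force: 0.0
```

Call:
send_rows(
  plan=[
    {"wx":0,"wy":0,"wz":-6,"dx":0,"dy":0,"dz":0.02,"hand":55},
    {"wx":0,"wy":0,"wz":0,"dx":0,"dy":0,"dz":0.01,"hand":55},
    {"wx":0,"wy":0,"wz":0,"dx":0,"dy":0,"dz":0,"hand":55},
    {"wx":0,"wy":0,"wz":0,"dx":0,"dy":0,"dz":0,"hand":55},
    {"wx":0,"wy":0,"wz":0,"dx":0,"dy":0,"dz":0,"hand":55},
  ],
)

```text
t: 21.4
ee_pos: [0.5868, 0.0486, 0.0314]
orientation: [-3.141, -0.0, 2.093]
force: [0.0, -0.4, -0.1]
grip_width: 0.545
grasp_force: 0.0
```

Run:
```python
from h import *
c=snap('wrist','w14.png');o=c['obs'];print(o['t'],o['ee_pos'],o['orientation'],o['force'])
M=R.from_euler('xyz',o['orientation']).as_matrix()
for b in blobs(c,'blue',.022):
    print(*b); d=np.r_[b[3][:2]/1000-o['ee_pos'][:2],0];print('tool shift',(M.T@d).round(4))
```

```text
21.4 [0.58683348 0.04857952 0.03143673] [-3.14131423e+00 -1.82798233e-04  2.09271527e+00] [ 0.03998338 -0.40536937 -0.13336167]
[277. 230.] [586.2  51.6  31.8] rect [586.1  51.6  21.1  25.8  29.9]
tool shift [0.003  0.0009 0.    ]
```

View pics/w14.png

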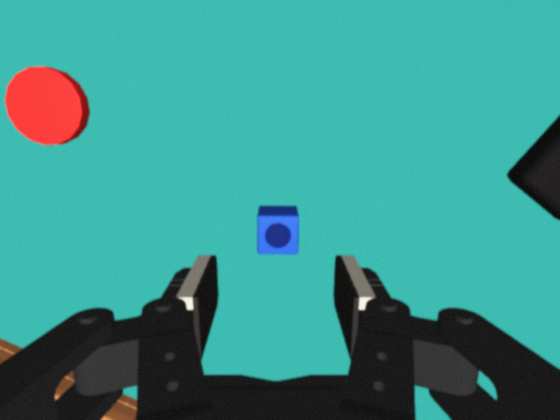

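The chalk (278,230) is square to the pads, and the solid red counter at upper left is clear of the fingers.

Call:
send_rows(
  plan=[
    {"wx":0,"wy":0,"wz":0,"dx":0.001,"dy":0.001,"dz":0.015,"hand":55},
    {"wx":0,"wy":0,"wz":0,"dx":0,"dy":0,"dz":0.02,"hand":55},
    {"wx":0,"wy":0,"wz":0,"dx":0,"dy":0,"dz":0.0155,"hand":55},
    {"wx":0,"wy":0,"wz":0,"dx":0,"dy":0,"dz":0.006,"hand":55},
    {"wx":0,"wy":0,"wz":0,"dx":0,"dy":0,"dz":0,"hand":55},
    {"wx":0,"wy":0,"wz":0,"dx":0,"dy":0,"dz":0,"hand":55},
  ],
)

```text
t: 21.95
ee_pos: [0.5878, 0.05, -0.0243]
orientation: [3.141, 0.0, 2.094]
force: [0.2, 0.1, 0.9]
grip_width: 0.549
grasp_force: 0.0
```

Call:
send_rows(
  plan=[
    {"wx":0,"wy":0,"wz":0,"dx":0,"dy":0,"dz":0,"hand":15},
    {"wx":0,"wy":0,"wz":0,"dx":0,"dy":0,"dz":0,"hand":15},
    {"wx":0,"wy":0,"wz":0,"dx":0,"dy":0,"dz":0,"hand":15},
    {"wx":0,"wy":0,"wz":0,"dx":0,"dy":0,"dz":0,"hand":15},
    {"wx":0,"wy":0,"wz":0,"dx":0,"dy":0,"dz":0,"hand":15},
  ],
)

```text
t: 22.37
ee_pos: [0.5889, 0.0501, -0.0234]
orientation: [3.139, 0.002, 2.094]
force: [0.2, -0.3, 6.3]
grip_width: 0.246
grasp_force: 31.1
```

Call:
send_rows(
  plan=[
    {"wx":0,"wy":0,"wz":0,"dx":0,"dy":0,"dz":-0.02,"hand":15},
    {"wx":0,"wy":0,"wz":0,"dx":0,"dy":0,"dz":-0.03,"hand":15},
    {"wx":0,"wy":0,"wz":6,"dx":0,"dy":0,"dz":-0.025,"hand":15},
    {"wx":0,"wy":0,"wz":6,"dx":0,"dy":0,"dz":-0.025,"hand":15},
    {"wx":0,"wy":0,"wz":6,"dx":0,"dy":0,"dz":-0.02,"hand":15},
    {"wx":0,"wy":0,"wz":6,"dx":0,"dy":0,"dz":-0.01,"hand":15},
    {"wx":0,"wy":0,"wz":6,"dx":0,"dy":0,"dz":0,"hand":15},
    {"wx":0,"wy":0,"wz":0,"dx":-0.03,"dy":-0.02,"dz":0,"hand":15},
    {"wx":0,"wy":0,"wz":0,"dx":-0.035,"dy":-0.02,"dz":0,"hand":15},
    {"wx":0,"wy":0,"wz":0,"dx":-0.035,"dy":-0.02,"dz":0,"hand":15},
  ],
)

```text
t: 23.2
ee_pos: [0.5262, -0.0502, 0.1049]
orientation: [-3.141, 0.0, 1.573]
force: [-0.3, -0.1, -0.8]
grip_width: 0.249
grasp_force: 30.4
```

Call:
send_rows(
  plan=[
    {"wx":0,"wy":0,"wz":0,"dx":-0.04,"dy":-0.01,"dz":0,"hand":15},
    {"wx":0,"wy":0,"wz":0,"dx":-0.04,"dy":0,"dz":0,"hand":15},
    {"wx":0,"wy":0,"wz":0,"dx":-0.04,"dy":0,"dz":0,"hand":15},
    {"wx":0,"wy":0,"wz":0,"dx":-0.04,"dy":0,"dz":0,"hand":15},
    {"wx":0,"wy":0,"wz":0,"dx":-0.04,"dy":0,"dz":0,"hand":15},
    {"wx":0,"wy":0,"wz":0,"dx":-0.03,"dy":0,"dz":0.01,"hand":15},
    {"wx":0,"wy":0,"wz":0,"dx":0,"dy":0,"dz":0.03,"hand":15},
    {"wx":0,"wy":0,"wz":0,"dx":0,"dy":0,"dz":0.02,"hand":15},
    {"wx":0,"wy":0,"wz":0,"dx":0,"dy":0,"dz":0,"hand":15},
    {"wx":0,"wy":0,"wz":0,"dx":0,"dy":0,"dz":0,"hand":15},
  ],
)

```text
t: 24.03
ee_pos: [0.5154, -0.279, 0.0434]
orientation: [-3.138, -0.002, 1.57]
force: [-0.1, -0.7, 0.4]
grip_width: 0.24
grasp_force: 30.4
```

Call:
send_rows(
  plan=[
    {"wx":0,"wy":0,"wz":0,"dx":0,"dy":0,"dz":0,"hand":15},
    {"wx":0,"wy":0,"wz":0,"dx":0,"dy":0,"dz":0,"hand":15},
  ],
)

```text
t: 24.2
ee_pos: [0.5186, -0.2803, 0.0468]
orientation: [3.139, 0.002, 1.572]
force: [-0.1, 0.1, 0.3]
grip_width: 0.244
grasp_force: 30.4
```

Run:
```python
from h import *
c=snap('wrist','w15.png');o=c['obs'];print(o['t'],o['ee_pos'],o['orientation'],o['force'],o['grasp_force'],o['grip_width'])
for b in blobs(c,'brass',.04)+blobs(c,'blue',o['ee_pos'][2]+.046,200):print(*b)
```

```text
24.2 [ 0.51864843 -0.280295    0.04675934] [3.13896457e+00 1.66285535e-03 1.57159924e+00] [-0.12902834  0.09964857  0.32382302] 30.430387258529663 0.2441203437073584
[307.  40.] [ 531.7 -183.9   18.2] rect [ 532.7 -184.6   18.2    3.5   57.6]
[272.  17.] [ 516.5 -175.1   13. ] rect [ 516.6 -174.7   10.3   11.1   53.7]
[274.  41.] [ 517.4 -171.2   55.1] rect [ 5.174e+02 -1.829e+02  5.510e+01  3.050e+01  1.000e-01]
[275. 272.] [ 518.1 -276.5   34.2] rect [ 518.1 -275.9   27.9   21.9   90. ]
[274.  29.] [ 516.7 -183.9   28.1] rect [ 5.167e+02 -1.891e+02  2.770e+01  1.720e+01  1.000e-01]
```

View pics/w15.png

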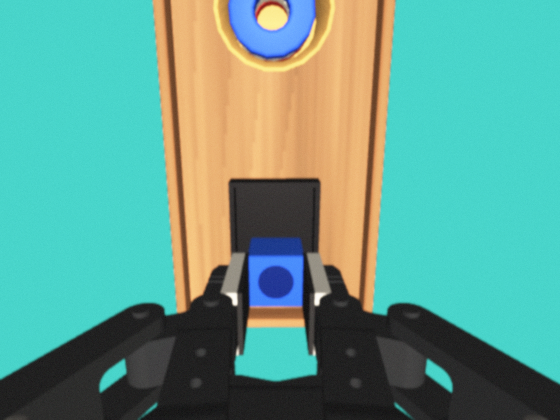

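The chalk (276,275) is held square over the cup, whose rim spans columns 230–320 with its far edge at row 180. Lower it.

Call:
send_rows(
  plan=[
    {"wx":0,"wy":0,"wz":0,"dx":-0.001,"dy":0,"dz":0.02,"hand":15},
    {"wx":0,"wy":0,"wz":0,"dx":0,"dy":0,"dz":0.02,"hand":15},
    {"wx":0,"wy":0,"wz":0,"dx":0,"dy":0,"dz":0.01,"hand":15},
    {"wx":0,"wy":0,"wz":0,"dx":0,"dy":0,"dz":0.005,"hand":15},
    {"wx":0,"wy":0,"wz":0,"dx":0,"dy":0,"dz":0.002,"hand":15},
    {"wx":0,"wy":0,"wz":0,"dx":0,"dy":0,"dz":0,"hand":15},
    {"wx":0,"wy":0,"wz":0,"dx":0,"dy":0,"dz":0,"hand":15},
  ],
)

```text
t: 24.83
ee_pos: [0.5181, -0.2814, -0.011]
orientation: [3.14, 0.001, 1.571]
force: [-0.0, -0.1, -0.7]
grip_width: 0.252
grasp_force: 30.4
```

Call:
send_rows(
  plan=[
    {"wx":0,"wy":0,"wz":0,"dx":0,"dy":0,"dz":0.001,"hand":15},
    {"wx":0,"wy":0,"wz":0,"dx":0,"dy":0,"dz":0.001,"hand":15},
    {"wx":0,"wy":0,"wz":0,"dx":0,"dy":0,"dz":0.001,"hand":15},
    {"wx":0,"wy":0,"wz":0,"dx":0,"dy":0,"dz":0,"hand":15},
    {"wx":0,"wy":0,"wz":0,"dx":0,"dy":0,"dz":0,"hand":15},
  ],
)

```text
t: 25.25
ee_pos: [0.5177, -0.2813, -0.0144]
orientation: [3.141, 0.001, 1.571]
force: [-0.4, 0.7, 3.0]
grip_width: 0.246
grasp_force: 30.8
```

Slight contact (3 N); release and lift.

Call:
send_rows(
  plan=[
    {"wx":0,"wy":0,"wz":0,"dx":0,"dy":0,"dz":0,"hand":40},
    {"wx":0,"wy":0,"wz":0,"dx":0,"dy":0,"dz":0,"hand":40},
    {"wx":0,"wy":0,"wz":0,"dx":0,"dy":0,"dz":0,"hand":40},
    {"wx":0,"wy":0,"wz":0,"dx":0,"dy":0,"dz":-0.02,"hand":40},
    {"wx":0,"wy":0,"wz":0,"dx":0,"dy":0,"dz":-0.035,"hand":40},
    {"wx":0,"wy":0,"wz":0,"dx":0,"dy":0,"dz":-0.035,"hand":40},
    {"wx":0,"wy":0,"wz":0,"dx":0,"dy":0,"dz":-0.035,"hand":40},
    {"wx":0,"wy":0,"wz":0,"dx":0,"dy":0,"dz":-0.02,"hand":40},
    {"wx":0,"wy":0,"wz":0,"dx":0,"dy":0,"dz":0,"hand":40},
    {"wx":0,"wy":0,"wz":0,"dx":0,"dy":0,"dz":0,"hand":40},
  ],
)

```text
t: 26.08
ee_pos: [0.5182, -0.2816, 0.1317]
orientation: [3.139, 0.002, 1.571]
force: [0.6, 0.5, -0.4]
grip_width: 0.4
grasp_force: 0.0
```

Run:
```python
from h import *
c=snap('wrist','w16.png');o=c['obs'];print(o['t'],o['ee_pos'],o['force'])
for b in blobs(c,'brass',.04)+blobs(c,'blue',.04,100)+blobs(c,'blue',.031,100):print(*b)
s=snap('scene')
for col,z in(('red',.006),('green',.011)):
  for b in blobs(s,col,z):
    if 300<b[1][0]<700:print(col,*b)
```

```text
26.0833 [ 0.51822207 -0.28163892  0.13165793] [ 0.63147214  0.50184931 -0.35008248]
[298.  57.] [ 531.9 -182.9   20. ] rect [ 533.  -183.6   20.     3.3   57.9]
[273.  42.] [ 516.  -173.5   13.1] rect [ 516.  -173.8   12.7    9.9    0. ]
[274.  44.] [ 517.1 -170.8   55.1] rect [ 5.171e+02 -1.732e+02  5.470e+01  4.940e+01  1.000e-01]
[274. 193.] [ 517.  -277.8   30.6] rect [ 516.6 -277.4   24.3   21.7   90. ]
[272.  38.] [ 516.1 -172.    39.2] rect [ 515.8 -171.9   38.6   37.8   71.3]
[274. 193.] [ 517.  -279.8   31.6] rect [ 516.6 -279.5   25.1   22.4   90. ]
[272.  38.] [ 516.1 -170.6   40.5] rect [ 515.7 -170.5   39.9   39.1   71.3]
red [298. 190.] [450.9  45.7  41.8] rect [450.2  46.   39.   33.9   6.1]
green [346. 195.] [463.2 168.5  43.6] rect [463.2 168.4  42.4  25.4   1.2]
```

View pics/w16.png

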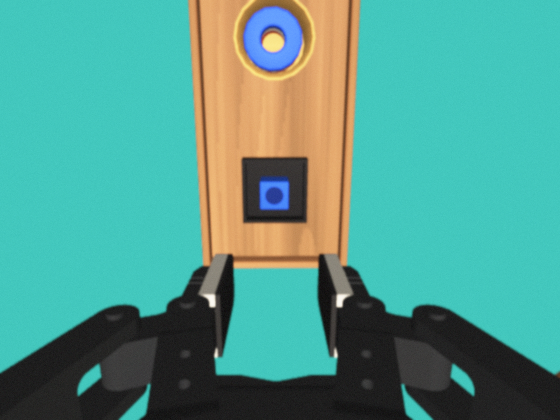

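The chalk (274,193) stands upright and centred in the cup, and the rings are stacked in the tube with blue on top (273,38). The counter and green chalk have not moved. Handing in.

```bash
python3 -c "
from plant import arm
print(arm.hand_in())"
```

```text
the job is handed in; nothing more can be done
None
```

The job is handed in: by my last camera check the rings are stacked red, white, blue in the tube and the blue chalk stands upright in the cup; the counter and green chalk have not moved, I did not re-measure the mug and remote, and no verdict was returned.

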